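# Close up a row of heel blanks on the scouring rail and shut the gate behind it

### The job

The four stacked-leather heel blanks must be held in a tight row for scouring. With a fingertip push gently on the last blank only, at the open end of the rail, so that the whole row slides along as one train until it is fully home against the end stop; only then gently push the red gate by its knob right across the rail behind the row, until it is shut. Only push: grip and lift nothing, touch no other blank, and leave the things round the fixture where they are.

Things in the scene. Friction and masses are not known exactly. Their poses are not given: they have to be found in the camera images.
- fixture: Scouring fixture, fixed to the bench: plywood base, straight rail along its y. Frame (mm): origin on the table under the rail's centre line, z up; +y along the rail to the end stop, -y to the open end, +x fence side (far from robot). Rail floor z = 12, y -160 to 130. Fence inner face x = 28, 19 thick, top z = 24. Lip inner face x = -28.5, top z = 18. Base x -56 to 68, y -170 to 160, top z = 10.
- stop_face (a point): Middle of the aluminium end stop's face, fixture frame (0, 130, 27) mm; the stop's top is at z = 46 mm.
- gate_pivot (a point): Axis of the red gate, on the fence, fixture frame (37, -64, 33) mm. The gate arm is a bar 14 mm wide that reaches 58 mm from this axis, between z = 26 and 40 mm; it turns level, above fence and lip.
- gate_knob (a point): On the gate arm, 48 mm from the pivot axis: the upright black knob, 18 mm across, on the arm's top (arm top z = 40 mm, knob top z = 65 mm; this point at z = 56 mm). Arm or knob can be pushed sideways by a fingertip; about 1.3 N at the knob.
- gate_arm (a joint): Gate angle, rad; stays where it is left by friction. 0: arm points along the rail to the open end (fixture -y), over the fence, clear of the rail; negative: swung outward to +x, away from the rail; +1.57 (its limit): shut, arm straight across the rail, pointing to -x, inner face at fixture y = -57 mm. Grows clockwise seen from above. Starts between -0.45 and -0.1.
- blank_1: The blank nearest the end stop. Loose heel blank of stacked brown leather, 54 (x, across the rail) x 46 (y) x 30 mm high, 50-100 g; flat side to the fence, rounded back to -x (side faces flat from x = -4 to 27). Origin: centre of underside, axes as the fixture's. Home: origin at fixture y = +107 mm.
- blank_2: Number 2 of the row counted from the end stop. Loose heel blank of stacked brown leather, 54 (x, across the rail) x 46 (y) x 30 mm high, 50-100 g; flat side to the fence, rounded back to -x (side faces flat from x = -4 to 27). Origin: centre of underside, axes as the fixture's. Home: origin at fixture y = +61 mm.
- blank_3: Number 3 of the row counted from the end stop. Loose heel blank of stacked brown leather, 54 (x, across the rail) x 46 (y) x 30 mm high, 50-100 g; flat side to the fence, rounded back to -x (side faces flat from x = -4 to 27). Origin: centre of underside, axes as the fixture's. Home: origin at fixture y = +15 mm.
- blank_4: The last (tail) blank of the row, nearest the open end. Loose heel blank of stacked brown leather, 54 (x, across the rail) x 46 (y) x 30 mm high, 50-100 g; flat side to the fence, rounded back to -x (side faces flat from x = -4 to 27). Origin: centre of underside, axes as the fixture's. Home: origin at fixture y = -31 mm. Push its rear face, 23 mm behind the origin; home it is 3 mm clear of the shut gate.
- wax_cake: Bystander: amber wax cake, 45 mm across, 14 mm high. Origin at the centre of its underside.
- spool_1: Bystander: wooden spool of white thread, 33 mm across, 40 mm high, standing. Origin at the centre of its underside.
- abrasive_block: Bystander: grey abrasive block, 28 x 44 x 17 mm. Origin at the centre of its underside.
- measuring_tape: Bystander: rolled yellow tape, 53 mm across, 16 mm high. Origin at the centre of its underside.
- thimble: Bystander: brass thimble, 19 mm across, 22 mm high, standing. Origin at the centre of its underside.

How it is judged:
On the way, in this order (a step that is already met when the one before it is completed fails the run):
1. the whole row is home against the end stop, with the gate still open (y of blank_1 in the frame of fixture above 0.103 m and y of blank_2 in the frame of fixture above 0.057 m and y of blank_3 in the frame of fixture above 0.011 m and y of blank_4 in the frame of fixture above -0.035 m and value of joint gate_arm below 0.6 rad), for 0.2 s.
2. the gate is shut across the rail behind the row (y of blank_1 in the frame of fixture above 0.103 m and y of blank_2 in the frame of fixture above 0.057 m and y of blank_3 in the frame of fixture above 0.011 m and y of blank_4 in the frame of fixture above -0.035 m and value of joint gate_arm above 1.45 rad), for 0.2 s.
At the end, for the whole second after the job is handed in: All four blanks stand flat on the rail within 4 mm of their home places (first against the end stop, each against the next), at rest; the gate is shut (joint above 1.45 rad) behind the last one (all of step 2 and z of each of blank_1, blank_2, blank_3, blank_4 in the frame of fixture below 0.015 m and angle between each of blank_1, blank_2, blank_3, blank_4's own z axis and vertical below 0.08 rad and linear speed of each of blank_1, blank_2, blank_3, blank_4 below 0.01 m/s); the robot touches nothing.
It fails at once if a heel blank is lifted off the rail floor or tipped over (z of any of blank_1, blank_2, blank_3, blank_4 in the frame of fixture above 0.02 m or angle between any of blank_1, blank_2, blank_3, blank_4's own z axis and vertical above 0.35 rad).
It fails at once if the fingers push or hold a blank other than the last one of the row (contact force between the fingers and blank_1 above 1 N or contact force between the fingers and blank_2 above 1 N or contact force between the fingers and blank_3 above 1 N).
It fails at once if the last blank or the gate is squeezed or rammed (more than 50 N) (contact force between the fingers and blank_4 above 50 N or contact force between the fingers and gate_arm above 50 N).
It fails at once if a bystander is shoved aside (distance of any of wax_cake, spool_1, abrasive_block, measuring_tape, thimble from where it was at the start of the episode above 0.02 m).
It also fails if it takes over 45 s, if anything falls off the work surface, if the arm or the gripper's body presses on something with over 40 N, if the wrist force passes 120 N, or if a joint passes its speed limit or range.

### The arm

A 6-joint arm with a two-finger parallel gripper is mounted at the origin on a cart in front of the work surface, level with it; the furniture and walls round the work are solid. World frame = base frame: x ahead of the robot, y to its left, z up, the work surface at z = 0. Lengths are in m, angles in rad, forces in N, time in s.
With the tool pointing down it reaches from about 0.3 to 0.775 m from the base axis. Payload 14.6 kg.
Tool frame: the origin (TCP) lies at the very end of the fingers, on their centre line; the grasp point (between the pads) lies 19 mm behind it; z points along the fingers, y is the line along which they close (so a half turn about z gives the same grasp; the last joint's range is limited). The gripper opens to 94 mm and grips with 3 to 60 N. Pads are 16 mm wide; open, the fingers measure 119 mm over their backs; the gripper's body (75 mm by 177 mm) begins 78 mm behind the grasp point.
Start: joints at [-1.413, 0.3, 1.521, -0, 1.321, -0.067], TCP at [0.123, -0.536, 0.205] pointing down, gripper open.
Joint ranges: [-3.03, 3.03], [-0.79, 2.21], [0.23, 2.52], [-1.04, 4.18], [0, 3.07], [-2.55, 2.55]. Speed limits (rad/s): [2.22, 2.22, 2.57, 3.14, 3.14, 3.14].

### API

Orientations are given as [roll, pitch, yaw] about the fixed x, y, z axes, in that order (R = Rz(yaw) Ry(pitch) Rx(roll)).
In Python, from station import * gives the robot as it stands.
- The arm moves only by the tool jog_arm, never from a script. Its argument "rows" is a list of rows, each a list of 3 entries, a list of its own where there are three numbers: the shift along the tool's x, y, z in m, then the turn about the tool's z in degrees, then the finger opening in m, from 0 to 0.094. A call has 1 to 12 rows; each row shifts and turns the commanded pose from where the row before left it, along the tool's axes as they then stand; what a row does not reach is not made up. A row lasts 1/12 s, in which the tool goes at most 41.7 mm and 7.16 degrees, less where a joint would pass 70% of its speed; a pose out of reach is approached as far as the arm can. A call is refused whole if a number of a shift passes 0.0417 or a number of a turn 7.16, either way. A call with a gripper value outside its range is refused whole. The fingers move at their own pace and stop on an object; "squeeze" is the grip in N (left out, the last holds). Time passes only in rows, so rows that do not move let the fingers close. It gives the time, the measured TCP pose, the force, the opening and the grip force at its end, in the units of the state.
- get_obs(): the state, without advancing time (a new reading comes with each control period).
- camera(name): name is "side" or "top" or "wrist"; returns a dict with "image" (480x640x3 uint8, red, green, blue), "range_z" (480x640 float32, m along the optical axis (not along the pixel's ray), 0 where there is no reading), "K" (3x3 intrinsics, pixels), "world_from_camera" (4x4, takes a point from camera to world coordinates); the wrist camera has in their place "T_tool_cam" (4x4, takes a point from camera to tool coordinates, whose origin is the TCP and whose axes are the flange's). Camera axes: x right, y up, looking along -z (the intrinsics and any distortion apply to the point x, -y, -z); pixel columns grow to the right and rows downward; lengths in m; the calibration is good to about 2 mm. A picture is of the moment at which its call begins: read the wrist's pose just before it.
- hand_in(): hands the job in; it is judged then, once.
Trained networks look in a picture, given as the dict that the camera call returned (one of the last four; its "shot" number tells which), for a name from the list of things; names that differ only in an ending like _2 or _b are one class to them, and where a whole thing is asked for, a point or a joint stands for the part that bears it (a point fixed in the world has none). Each returns a list of dicts, best first, with "p" (0 to 1); they miss things now and then, are a little off and sometimes report something else, mostly with a low value. They report only what shows in the picture. A call takes as long as a camera call.
- search_frame(label, picture): "at" ([column, row] as shares, 0 to 1, of the picture: columns of its width, rows of its height, amid what is visible of it).
- spot_point(label, picture): "at" ([column, row] as shares, 0 to 1, of the picture: columns of its width, rows of its height: a listed point, or the origin of a listed thing).
The state is a dict: "time_s": time; "qpos": joint angles; "joint_vel": joint speeds; "tau": joint torques, N m; "ee_pos": TCP position; "eef_rot": TCP orientation; "force": force on the tool from outside, world axes, zero at the start; "moment": the same for the moment, N m; "grip_width": finger opening in m; "grip_force": force on a finger pad.
Only numpy, scipy, OpenCV 4.12 (cv2) and the standard library are available. Lean on these libraries where they do the work, as an engineer would, in place of code of your own. Each camera call takes 0.05 s, during which the arm holds its last target. There are 200 camera calls.

## Working session

There is one attempt and no reset: what is moved stays moved. The work goes in short steps, Python scripts to look and compute and a tool call to move; the robot and the scene stay as the last step left them, time stands still between calls to the robot, and variables do not carry over. Pictures are saved under pics/ and viewed, at most 10 in all, crops included, and the job is handed in when it is done.

Besides the shell and the picture viewer there is one more tool, called after "Request:" by a JSON object that holds its "fn" and its "kwargs", one argument or row to a line. jog_arm: Moves the arm, as the interface text tells. Its arguments: {"type":"object","properties":{"rows":{"type":"array","items":{"type":"array"}},"squeeze":{"type":"number"}},"required":["rows"]}

```bash
mkdir -p pics; ls; python3 - <<'E'
from station import *
import cv2
o=get_obs(); print(o)
for n in ["top","side"]:
    c=camera(n); cv2.imwrite(f"pics/{n}0.png",c["image"][:,:,::-1])
    print(n,c["K"],c["world_from_camera"])
    for l in ["stop_face","gate_pivot","gate_knob","blank_4","spool_1","thimble"]:
        print(l,[(round(d["p"],2),[round(float(v),3) for v in d["at"]]) for d in spot_point(l,c)[:4]])
E
```

```text
pics
{'time_s': 0.0, 'qpos': array([-1.41260058e+00,  3.00475486e-01,  1.52156583e+00, -2.34184100e-05,
        1.32068232e+00, -6.65937081e-02]), 'joint_vel': array([-0.00102574,  0.00028218, -0.00066905,  0.00063807, -0.0015493 ,
       -0.00012408]), 'tau': array([ 2.17707951e-03, -5.31812382e+01, -3.52734160e+01,  7.09411385e-02,
        2.44986912e-02, -9.14243333e-05]), 'ee_pos': array([ 0.12255027, -0.53591397,  0.20489037]), 'eef_rot': array([-3.14046267e+00, -5.26279497e-05,  2.24795238e-01]), 'force': array([-0.42419302,  0.62967349,  0.36068418]), 'moment': array([ 0.01576835, -0.03842092,  0.04490447]), 'grip_force': 0.0, 'grip_width': 0.09415873967329226}
top [[566.5506014    0.         326.42756394]
 [  0.         566.5506014  231.67302896]
 [  0.           0.           1.        ]] [[-1.89765855e-03  9.92970765e-01 -1.18344664e-01  4.32926076e-01]
 [-9.99747258e-01  7.67234456e-04  2.24684429e-02  2.74400189e-01]
 [ 2.24013050e-02  1.18357390e-01  9.92718344e-01  8.95279718e-01]
 [ 0.00000000e+00  0.00000000e+00  0.00000000e+00  1.00000000e+00]]
stop_face [(0.64, [0.48
[... 259 characters left out ...]
[0.661, 0.504]), (0.49, [0.593, 0.393])]
side [[540.92908546   0.         318.40397504]
 [  0.         540.92908546 230.43758788]
 [  0.           0.           1.        ]] [[ 0.99678596  0.01112919 -0.07933405  0.47045264]
 [-0.07705599  0.4040609  -0.91148075 -0.5594914 ]
 [ 0.02191175  0.91466438  0.4036198   0.43000957]
 [ 0.          0.          0.          1.        ]]
stop_face [(0.46, [0.502, 0.682])]
gate_pivot [(0.86, [0.528, 0.624])]
gate_knob [(0.6, [0.562, 0.628])]
blank_4 [(0.95, [0.472, 0.605]), (0.83, [0.464, 0.578]), (0.82, [0.486, 0.645]), (0.72, [0.505, 0.679])]
spool_1 [(0.74, [0.56, 0.588]), (0.71, [0.414, 0.507])]
thimble [(0.66, [0.559, 0.458]), (0.62, [0.566, 0.617])]
```

View pics/top0.png

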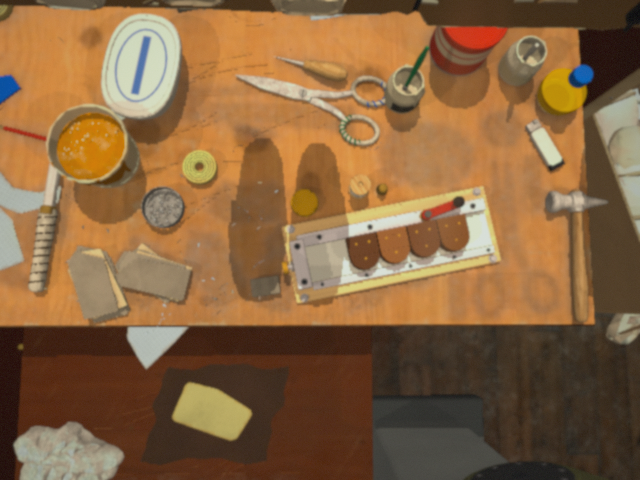

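View pics/side0.png

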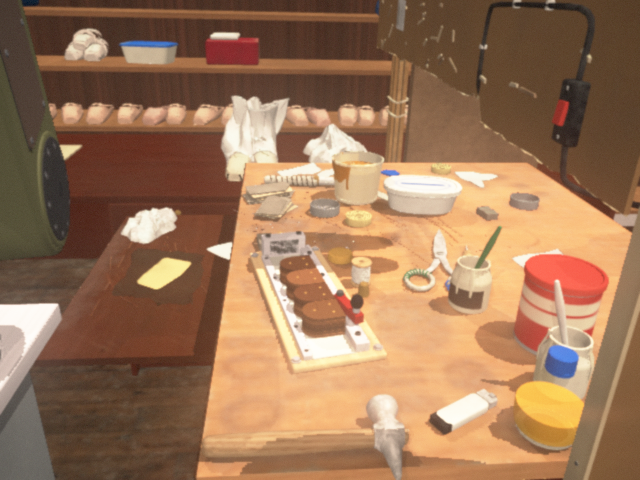

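The top view shows the fixture with its stop at the left (~(300,255)). The open end is at the right (~(490,225)), and the blanks lie at columns 364–455. The gate pivot is at (425,215) and the knob at (459,202). The spool, thimble and wax lie beyond the fence. The side view agrees.

```bash
cat > h.py <<'E'
import numpy as np, cv2
from station import *
from scipy.spatial.transform import Rotation as R
def T_tool():
    o=get_obs(); T=np.eye(4); T[:3,:3]=R.from_euler('xyz',o["eef_rot"]).as_matrix(); T[:3,3]=o["ee_pos"]; return T
def snap(n):
    T=T_tool() if n=="wrist" else None
    c=camera(n); c["W"]=T@c["T_tool_cam"] if n=="wrist" else c["world_from_camera"]; return c
def ray(c,px,z):
    K=c["K"]; d=c["W"][:3,:3]@np.array([(px[0]-K[0,2])/K[0,0],-(px[1]-K[1,2])/K[1,1],-1.])
    o=c["W"][:3,3]; return o+d*(z-o[2])/d[2]
def pt(c,u,v):
    z=c["range_z"][int(v),int(u)]; K=c["K"]
    return (c["W"]@np.array([(u-K[0,2])/K[0,0]*z,-(v-K[1,2])/K[1,1]*z,-z,1]))[:3]
def fixfit(P,F):  # world xy = t + Rot(a) f ; returns t,a,residual mm
    P=np.array(P)[:,:2];F=np.array(F)/1000.; p0,f0=P.mean(0),F.mean(0)
    H=(F-f0).T@(P-p0); a=np.arctan2(H[0,1]-H[1,0],H[0,0]+H[1,1])
    M=np.array([[np.cos(a),-np.sin(a)],[np.sin(a),np.cos(a)]]); t=p0-M@f0
    return t,a,M,np.linalg.norm(P-(t+F@M.T),axis=1)*1000
E
python3 - <<'E'
from h import *
c=snap("top"); np.set_printoptions(precision=4,suppress=True)
px=[(286,228),(483,187),(497,262),(300,303)]
P=[ray(c,p,.01) for p in px]
F=[(68,160),(68,-170),(-56,-170),(-56,160)]
t,a,M,r=fixfit(P,F); print(t,a,r)
for n,u,z in [("stop",(.482,.556),.027),("piv",(.666,.444),.033),("knob",(.723,.421),.056)]:
    p=ray(c,(u[0]*640,u[1]*480),z); print(n,p,((p[:2]-t)@M)*1000)
for u in [(.567,.53),(.613,.508),(.657,.502),(.703,.491)]:
    p=ray(c,(u[0]*640,u[1]*480),.012);print("blank",((p[:2]-t)@M)*1000)
print("heights",[pt(c,*q)[2] for q in [(364,250),(455,235),(325,260),(300,262)]])
for q in [(0,-160),(8,-140),(5,-105)]: print(q,t+M@np.array(q)/1000)
tc=M.T@(T_tool()[:2,3]-t); print("tcp fix",tc*1000)
E
```

```text
[0.5113 0.1545] 0.20061169083426933 [7.0891 2.6452 9.0739 5.2873]
stop [0.4821 0.2823 0.027 ] [ -3.0792 131.1166]
piv [0.5647 0.1005 0.033 ] [ 41.6336 -63.4912]
knob [0.5781 0.0495 0.056 ] [  44.6113 -116.2037]
blank [-0.0878 43.8316]
blank [ 6.935  -5.0226]
blank [  2.5396 -49.5428]
blank [  1.4348 -97.067 ]
heights [np.float64(0.04228708022727279), np.float64(0.04323642382697768), np.float64(0.013102563830217129), np.float64(0.047369544503095384)]
(0, -160) [ 0.5431 -0.0023]
(8, -140) [0.547  0.0189]
(5, -105) [0.5371 0.0526]
tcp fix [-518.4981 -599.3161]
```

Request:
{"fn": "jog_arm", "kwargs": {
  "rows": [
    [[0.03,-0.024,0],0,0],
    [[0.03,-0.024,0],0,0],
    [[0.03,-0.024,0],0,0],
    [[0.03,-0.024,0],0,0],
    [[0.03,-0.024,0],0,0],
    [[0.03,-0.024,0],0,0],
    [[0.03,-0.024,0],0,0],
    [[0.03,-0.024,0],0,0],
    [[0.03,-0.024,0],0,0],
    [[0.03,-0.024,0],0,0],
    [[0.03,-0.024,0],0,0],
    [[0.03,-0.024,0],0,0]
  ]
}}

```text
time_s: 1.75
ee_pos: [0.4102, -0.1734, 0.2057]
eef_rot: [3.141, -0.001, 0.225]
force: [1.0, -0.4, -0.3]
grip_width: 0.0173
grip_force: 0.0
```

Request:
{"fn": "jog_arm", "kwargs": {
  "rows": [
    [[0.03,-0.024,0],0,0],
    [[0.03,-0.024,0],0,0],
    [[0.03,-0.024,0],0,0],
    [[0.03,-0.024,0],0,0],
    [[0.03,-0.024,0],0,0],
    [[0,0,0],0,0],
    [[0,0,0],0,0]
  ]
}}

```text
time_s: 2.33
ee_pos: [0.5292, -0.0234, 0.2049]
eef_rot: [-3.141, 0.001, 0.228]
force: [-0.6, -0.9, -0.7]
grip_width: 0.0007
grip_force: 0.0
```

```bash
python3 - <<'E'
from h import *
o=get_obs();print(o["time_s"],o["ee_pos"],o["eef_rot"],o["grip_width"],o["force"])
c=snap("wrist");cv2.imwrite("pics/w1.png",c["image"][:,:,::-1]);print(c["T_tool_cam"])
np.savez("w1.npz",K=c["K"],W=c["W"],range_z=c["range_z"])
for l in ["stop_face","gate_pivot","gate_knob","blank_4"]:
    print(l,[(round(d["p"],2),[round(float(d["at"][0]*640),1),round(float(d["at"][1]*480),1)]) for d in spot_point(l,c)[:4]])
E
```

```text
2.3333 [ 0.52919975 -0.02343133  0.2049454 ] [-3.14135961e+00  7.99222141e-04  2.27513050e-01] 0.0006659935025058681 [-0.55246638 -0.86208464 -0.72885397]
[[ 1.35158438e-04  9.72550128e-01  2.32693425e-01  6.75389166e-02]
 [ 9.99999292e-01 -4.06643274e-04  1.11873649e-03 -2.29953234e-04]
 [ 1.18265053e-03  2.32693109e-01 -9.72549494e-01 -1.78946071e-01]
 [ 0.00000000e+00  0.00000000e+00  0.00000000e+00  1.00000000e+00]]
stop_face [(0.89, [28.1, 197.5])]
gate_pivot [(0.77, [209.0, 164.0])]
gate_knob [(0.76, [252.3, 155.7])]
blank_4 [(0.82, [118.6, 192.2]), (0.56, [247.8, 196.1]), (0.55, [203.6, 201.0])]
```

View pics/w1.png

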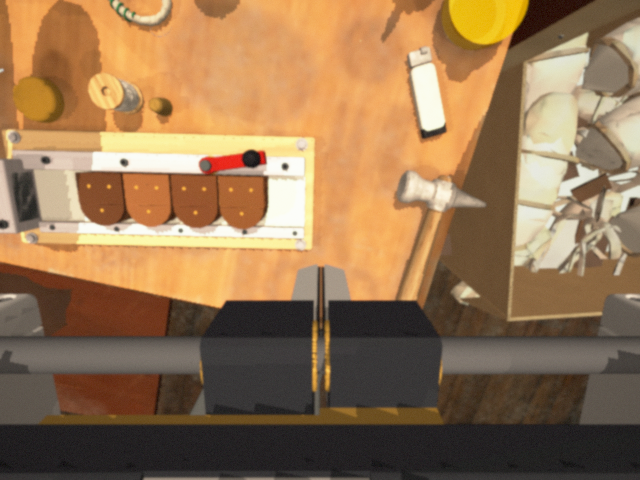

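The wrist view, near-straight down, shows the base's open-end corners at (314,138) and (311,249). The pivot is at (206,165), the knob at (251,158), and blank 4's rear edge near column 266. The closed fingertips are at about (321,270).

```bash
python3 - <<'E'
from h import *
np.set_printoptions(precision=4,suppress=True)
c=dict(np.load("w1.npz"))
P=[ray(c,p,z) for p,z in [((314,138),.01),((310.5,249),.01),((206,165),.04),((28.1,197.5),.027),((22,243),.01)]]
F=[(68,-170),(-56,-170),(37,-64),(0,130)]
t,a,M,r=fixfit(P[:4],F); print(t,a,r)
f=lambda p:(M.T@(p[:2]-t))*1000
print("left low edge x should be -56:",f(P[4]))
k=f(ray(c,(252,155.5),.06)); print("knob",k,"theta",np.arctan2(-(k[0]-37),-(k[1]+64)))
for u in [(79,173),(122,173),(172,174),(219,176),(266,177),(266,210),(242,228)]: print("blank top",u,f(ray(c,u,.042)),pt(c,*u)[2])
print("tcp",f(T_tool()[:3,3]))
T=T_tool()[:3,:3]
for q in [(8,-152),(8,-54-13)]:
    d=np.append(t+M@np.array(q)/1000,0.)-np.append(T_tool()[:2,3],0); print(q,T.T@d*1000)
np.savez("fix.npz",t=t,M=M,a=a)
E
```

```text
[0.511  0.1557] 0.2057780819145763 [1.4479 2.739  0.4948 2.288 ]
left low edge x should be -56: [-54.6529 158.3666]
knob [  47.4944 -113.8311] theta -0.20756540923616976
blank top (79, 173) [26.9217 60.4722] 0.04210196906154917
blank top (122, 173) [27.8513 18.1086] 0.03734903958870206
blank top (172, 174) [ 27.9608 -31.0556] 0.03227127438278238
blank top (219, 176) [ 27.0329 -77.2631] 0.04287565236905516
blank top (266, 177) [  27.0773 -123.5924] 0.0223112428084134
blank top (266, 210) [  -5.7871 -123.0867] 0.021387667271246247
blank top (242, 228) [-24.8947 -98.2793] 0.041887166713149626
tcp [ -19.9698 -181.1596]
(8, -152) [ 28.4791 -28.6624   0.0026]
(8, -67) [  29.9763 -113.6492   -0.0132]
```

Request:
{"fn": "jog_arm", "kwargs": {
  "rows": [
    [[0.028,-0.025,0.0],1.2,0],
    [[0,0,0.035],0,0],
    [[0,0,0.035],0,0],
    [[0,0,0.035],0,0],
    [[0,0,0.035],0,0],
    [[0,0,0.025],0,0],
    [[0,0,0.015],0,0],
    [[0,0,0],0,0],
    [[0,0,0],0,0]
  ]
}}

```text
time_s: 3.33
ee_pos: [0.5504, 0.0053, 0.0257]
eef_rot: [-3.141, 0.001, 0.203]
force: [1.0, 1.1, 0.9]
grip_width: 0.0001
grip_force: 0.0
```

```bash
cat > st.py <<'E'
from h import *
np.set_printoptions(precision=4,suppress=True)
d=np.load("fix.npz");o=get_obs()
M=d["M"];print(o["time_s"],"tcp fix mm",M.T@(o["ee_pos"][:2]-d["t"])*1000,o["ee_pos"][2],"yaw err",o["eef_rot"][2]-d["a"],"F fix",M.T@o["force"][:2],o["force"][2])
E
python3 st.py
```

```text
3.3333 tcp fix mm [   7.8519 -155.3505] 0.02570974434748489 yaw err -0.002917625904620913 F fix [1.2517 0.9079] 0.8795971629190328
```

Request:
{"fn": "jog_arm", "kwargs": {
  "rows": [
    [[0,-0.004,0],0,0],
    [[0,-0.004,0],0,0],
    [[0,-0.003,0],0,0],
    [[0,-0.002,0],0,0],
    [[0,-0.002,0],0,0],
    [[0,-0.002,0],0,0],
    [[0,-0.002,0],0,0],
    [[0,-0.002,0],0,0],
    [[0,-0.002,0],0,0],
    [[0,-0.002,0],0,0],
    [[0,-0.002,0],0,0],
    [[0,-0.002,0],0,0]
  ]
}}

```text
time_s: 4.33
ee_pos: [0.5447, 0.0343, 0.0255]
eef_rot: [3.141, -0.0, 0.204]
force: [0.8, -1.7, 0.9]
grip_width: 0.0008
grip_force: 1.1
```

Request:
{"fn": "jog_arm", "kwargs": {
  "rows": [
    [[0,-0.003,0],0,0],
    [[0,-0.003,0],0,0],
    [[0,-0.003,0],0,0],
    [[0,-0.003,0],0,0],
    [[0,-0.003,0],0,0],
    [[0,-0.003,0],0,0],
    [[0,0,0],0,0]
  ]
}}

```text
time_s: 4.92
ee_pos: [0.5409, 0.0525, 0.0254]
eef_rot: [-3.141, 0.0, 0.204]
force: [-0.1, -0.6, 0.0]
grip_width: 0.0005
grip_force: 0.0
```

```bash
python3 st.py; python3 - <<'E'
from h import *
c=snap("wrist");cv2.imwrite("pics/w2.png",c["image"][:,:,::-1]);np.savez("w2.npz",K=c["K"],W=c["W"],range_z=c["range_z"])
E
```

```text
4.9167 tcp fix mm [   8.1958 -107.1775] 0.02544053336073136 yaw err -0.0015925432448107846 F fix [-0.2098 -0.5481] 0.033983213253608646
```

View pics/w2.png

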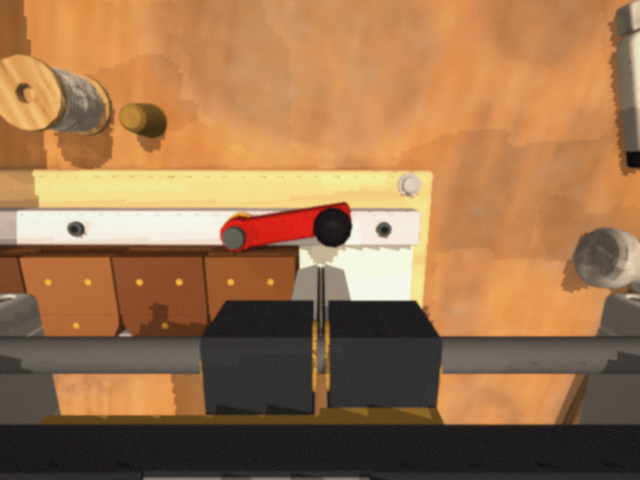

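The row is sliding as one train: the finger is against blank 4's rear (edge at column 299) and clear of the gate arm, whose knob is at (331,227).

Request:
{"fn": "jog_arm", "kwargs": {
  "rows": [
    [[0,-0.003,0],0,0],
    [[0,-0.003,0],0,0],
    [[0,-0.003,0],0,0],
    [[0,-0.003,0],0,0],
    [[0,-0.003,0],0,0],
    [[0,-0.003,0],0,0],
    [[0,-0.003,0],0,0],
    [[0,-0.003,0],0,0],
    [[0,-0.003,0],0,0],
    [[0,-0.003,0],0,0],
    [[0,-0.002,0],0,0]
  ]
}}

```text
time_s: 5.88
ee_pos: [0.5345, 0.0836, 0.0254]
eef_rot: [-3.142, 0.0, 0.204]
force: [1.1, -1.0, -0.9]
grip_width: 0.0003
grip_force: 0.7
```

Request:
{"fn": "jog_arm", "kwargs": {
  "rows": [
    [[0,-0.0015,0],0,0],
    [[0,-0.0015,0],0,0],
    [[0,-0.001,0],0,0],
    [[0,-0.001,0],0,0]
  ]
}}

```text
time_s: 6.22
ee_pos: [0.5335, 0.0882, 0.0254]
eef_rot: [-3.142, 0.0, 0.204]
force: [-0.1, -1.7, -0.0]
grip_width: 0.0003
grip_force: 0.7
```

```bash
python3 st.py; python3 - <<'E'
from h import *
d=np.load("fix.npz");M=d["M"];t=d["t"]
c=snap("wrist");cv2.imwrite("pics/w3.png",c["image"][:,:,::-1])
c=snap("top");im=cv2.resize(c["image"][170:320,270:520,::-1],None,fx=3,fy=3);cv2.imwrite("pics/t3.png",im)
E
```

```text
6.2167 tcp fix mm [  8.2578 -70.7154] 0.02543546701092541 yaw err -0.0019590878740330386 F fix [-0.4734 -1.6092] -0.028555835353649694
```

View pics/w3.png

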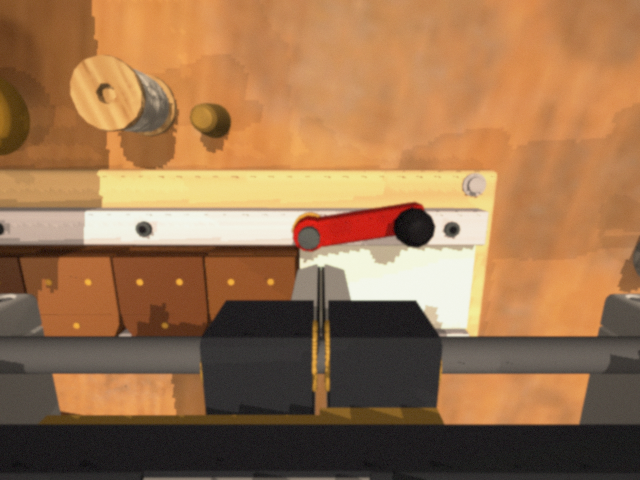

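The finger remains on blank 4's rear (edge at column 299, tip at 321). That puts the rear at about y = -61 in the fixture frame, leaving about 6–7 mm to go.

Request:
{"fn": "jog_arm", "kwargs": {
  "rows": [
    [[0,-0.001,0],0,0],
    [[0,-0.001,0],0,0],
    [[0,-0.001,0],0,0],
    [[0,-0.001,0],0,0]
  ]
}}

```text
time_s: 6.65
ee_pos: [0.5328, 0.0917, 0.0255]
eef_rot: [3.141, -0.0, 0.204]
force: [2.2, -12.3, 0.9]
grip_width: 0.0004
grip_force: 6.5
```

Request:
{"fn": "jog_arm", "kwargs": {
  "rows": [
    [[0,-0.001,0],0,0],
    [[0,-0.001,0],0,0]
  ]
}}

```text
time_s: 6.82
ee_pos: [0.5329, 0.0919, 0.0257]
eef_rot: [3.138, -0.0, 0.204]
force: [3.4, -27.2, 0.6]
grip_width: 0.0004
grip_force: 13.5
```

Request:
{"fn": "jog_arm", "kwargs": {
  "rows": [
    [[0,-0.001,0],0,0]
  ]
}}

```text
time_s: 6.9
ee_pos: [0.5329, 0.092, 0.0257]
eef_rot: [3.137, -0.0, 0.204]
force: [5.3, -34.4, 2.4]
grip_width: 0.0005
grip_force: 17.2
```

The force shows the row seated firmly against the stop. I'll back off and go round to the knob's outer side.

Request:
{"fn": "jog_arm", "kwargs": {
  "rows": [
    [[0,0.003,0],0,0],
    [[0,0.003,0],0,0],
    [[0,0.006,0],0,0],
    [[0,0.01,0],0,0],
    [[0,0.015,0],0,0],
    [[0,0,-0.028],0,0],
    [[0,0,-0.028],0,0],
    [[0,0,-0.03],0,0],
    [[0.024,0.006,0],0,0],
    [[0.024,0.006,0],0,0],
    [[0.024,0.006,0],0,0],
    [[0,0,0],0,0]
  ]
}}

```text
time_s: 7.9
ee_pos: [0.6165, 0.0548, 0.1112]
eef_rot: [3.142, -0.001, 0.203]
force: [-0.8, 0.8, -0.2]
grip_width: 0.0004
grip_force: 0.0
```

```bash
python3 st.py; python3 - <<'E'
from h import *
c=snap("wrist");cv2.imwrite("pics/w4.png",c["image"][:,:,::-1]);np.savez("w4.npz",K=c["K"],W=c["W"],range_z=c["range_z"])
c=snap("top");im=cv2.resize(c["image"][170:320,270:520,::-1],None,fx=3,fy=3);cv2.imwrite("pics/t4.png",im)
E
```

```text
7.9 tcp fix mm [  82.6425 -120.3226] 0.11121386935418179 yaw err -0.0024764591019355575 F fix [-0.627   0.9769] -0.21830077162328554
```

View pics/t4.png

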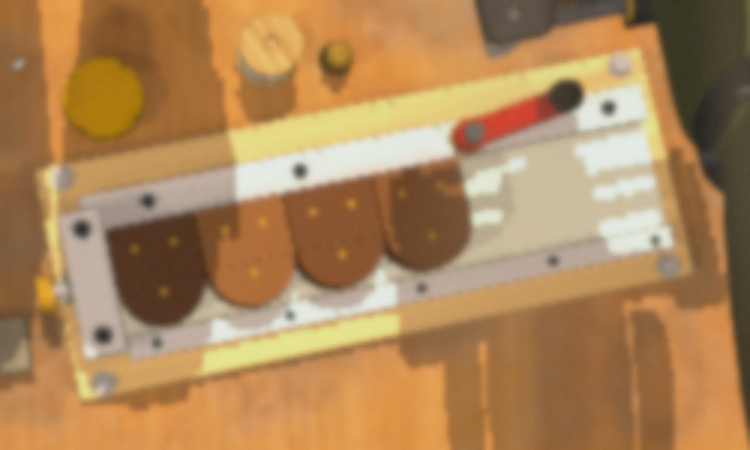

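The top crop shows all four blanks tight against the stop at the left, with the gate still open. Now I'll go down beside the knob's outer side and push toward -x.

Request:
{"fn": "jog_arm", "kwargs": {
  "rows": [
    [[0,-0.004,0.02],0,0],
    [[0,0,0.022],0,0],
    [[0,0,0.02],0,0],
    [[-0.004,0,0],0,0],
    [[-0.004,0,0],0,0],
    [[-0.004,0,0],0,0],
    [[-0.004,0,0],0,0],
    [[-0.004,0,0],0,0],
    [[-0.004,0,0],0,0],
    [[-0.004,0,0],0,0],
    [[-0.004,0,0],0,0]
  ]
}}

```text
time_s: 8.92
ee_pos: [0.5815, 0.053, 0.0499]
eef_rot: [3.141, -0.001, 0.204]
force: [2.2, -0.5, 0.4]
grip_width: 0.0003
grip_force: 0.9
```

Request:
{"fn": "jog_arm", "kwargs": {
  "rows": [
    [[-0.003,-0.001,0],0,0],
    [[-0.003,-0.001,0],0,0],
    [[-0.003,-0.001,0],0,0],
    [[-0.003,-0.001,0],0,0],
    [[-0.003,-0.001,0],0,0],
    [[-0.003,-0.001,0],0,0],
    [[-0.003,-0.001,0],0,0],
    [[-0.003,-0.001,0],0,0],
    [[0,0,0],0,0]
  ]
}}

```text
time_s: 9.67
ee_pos: [0.556, 0.0565, 0.0494]
eef_rot: [-3.141, 0.0, 0.204]
force: [1.3, 0.6, -0.6]
grip_width: 0.0005
grip_force: 0.5
```

```bash
python3 st.py; python3 - <<'E'
from h import *
c=snap("wrist");cv2.imwrite("pics/w5.png",c["image"][:,:,::-1]);np.savez("w5.npz",K=c["K"],W=c["W"],range_z=c["range_z"])
E
```

```text
9.6667 tcp fix mm [  23.8141 -106.3888] 0.04944854127784686 yaw err -0.0017600940329110526 F fix [1.3496 0.317 ] -0.5923893434585777
```

View pics/w5.png

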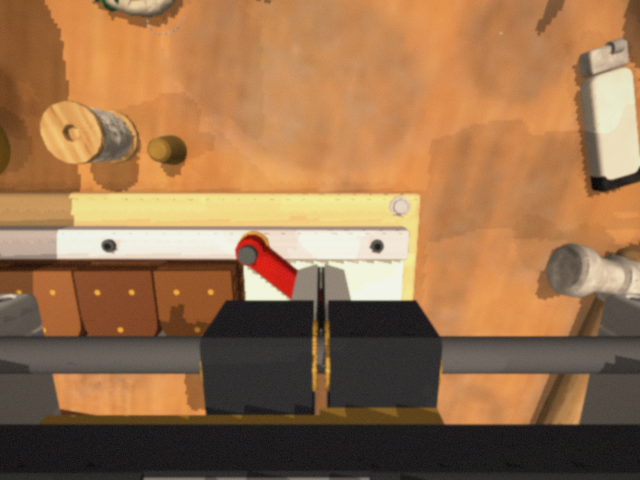

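The gate has swung to about θ ≈ 0.65. The arm runs from the pivot (246,254) to (293,290), with the knob hidden behind the fingertip. I'll push a little more, then go round to its -y side.

Request:
{"fn": "jog_arm", "kwargs": {
  "rows": [
    [[-0.003,-0.002,0],0,0],
    [[-0.003,-0.002,0],0,0],
    [[-0.002,-0.001,0],0,0],
    [[0.004,0.001,0],0,0],
    [[0.006,0.006,0],0,0],
    [[0,0.012,0],0,0],
    [[0,0.015,0],0,0],
    [[-0.01,0,0],0,0],
    [[-0.01,0,0],0,0],
    [[-0.01,0,0],0,0],
    [[0,0,0],0,0]
  ]
}}

```text
time_s: 10.63
ee_pos: [0.5339, 0.0207, 0.0492]
eef_rot: [-3.141, 0.002, 0.203]
force: [-0.4, -0.1, -0.1]
grip_width: 0.0005
grip_force: 0.0
```

```bash
python3 st.py; python3 - <<'E'
from h import *
c=snap("wrist");cv2.imwrite("pics/w6.png",c["image"][:,:,::-1])
E
```

```text
10.6333 tcp fix mm [  -5.1562 -136.8211] 0.049166150702987334 yaw err -0.0028420917140919433 F fix [-0.3871 -0.0146] -0.1143444011479993
```

View pics/w6.png

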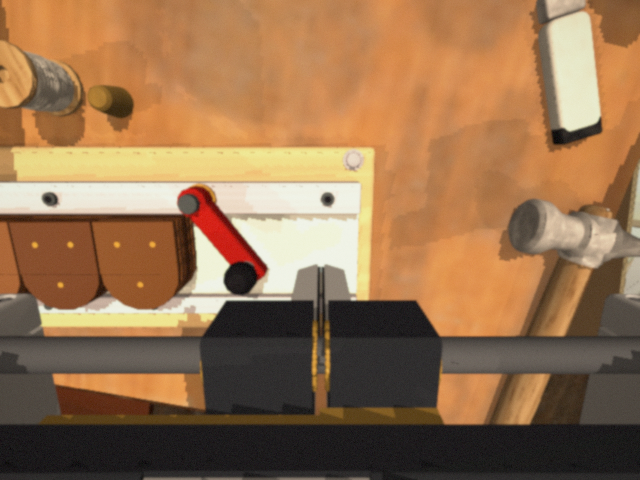

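The knob is at (240,278) and the arm is at about 50°. The finger is now on the open-end side of it. Next I'll push +y.

Request:
{"fn": "jog_arm", "kwargs": {
  "rows": [
    [[0,-0.005,0],0,0],
    [[0,-0.005,0],0,0],
    [[0,-0.004,0],0,0],
    [[0,-0.003,0],0,0],
    [[0,-0.003,0],0,0],
    [[-0.001,-0.004,0],0,0],
    [[-0.001,-0.004,0],0,0],
    [[-0.001,-0.004,0],0,0],
    [[-0.001,-0.004,0],0,0],
    [[0,-0.004,0],0,0],
    [[0,-0.004,0],0,0]
  ]
}}

```text
time_s: 11.6
ee_pos: [0.522, 0.0647, 0.0495]
eef_rot: [3.142, 0.0, 0.204]
force: [-2.0, -2.0, 0.7]
grip_width: 0.0004
grip_force: 1.1
```

Request:
{"fn": "jog_arm", "kwargs": {
  "rows": [
    [[0,-0.0015,0],0,0],
    [[0,-0.0015,0],0,0],
    [[0,-0.0015,0],0,0]
  ]
}}

```text
time_s: 11.85
ee_pos: [0.5212, 0.0689, 0.0495]
eef_rot: [-3.142, -0.0, 0.204]
force: [-1.1, -1.7, -0.2]
grip_width: 0.0009
grip_force: 0.8
```

Request:
{"fn": "jog_arm", "kwargs": {
  "rows": [
    [[0,-0.001,0],0,0],
    [[0,-0.001,0],0,0]
  ]
}}

```text
time_s: 12.02
ee_pos: [0.5208, 0.0708, 0.0495]
eef_rot: [-3.142, -0.0, 0.204]
force: [-0.2, -1.4, 0.9]
grip_width: 0.0002
grip_force: 0.8
```

```bash
python3 st.py
```

```text
12.0167 tcp fix mm [ -7.6877 -85.185 ] 0.0494694038714405 yaw err -0.0019802163755180957 F fix [-0.5213 -1.3622] 0.929106781531691
```

Request:
{"fn": "jog_arm", "kwargs": {
  "rows": [
    [[0,-0.001,0],0,0],
    [[0,-0.001,0],0,0]
  ]
}}

```text
time_s: 12.18
ee_pos: [0.5206, 0.0718, 0.0496]
eef_rot: [3.14, -0.0, 0.204]
force: [0.3, -14.3, 0.6]
grip_width: 0.0008
grip_force: 5.8
```

Request:
{"fn": "jog_arm", "kwargs": {
  "rows": [
    [[0,-0.001,0],0,0]
  ]
}}

```text
time_s: 12.27
ee_pos: [0.5206, 0.0722, 0.0496]
eef_rot: [3.139, -0.0, 0.204]
force: [1.2, -19.4, 1.8]
grip_width: 0.0003
grip_force: 8.2
```

Request:
{"fn": "jog_arm", "kwargs": {
  "rows": [
    [[0,-0.001,0],0,0]
  ]
}}

```text
time_s: 12.35
ee_pos: [0.5206, 0.0725, 0.0497]
eef_rot: [3.138, -0.0, 0.204]
force: [1.5, -26.2, 2.6]
grip_width: 0.0003
grip_force: 10.5
```

The gate is at its limit. I'll back off, lift and check.

Request:
{"fn": "jog_arm", "kwargs": {
  "rows": [
    [[0,0,0],0,0],
    [[0,0.002,0],0,0],
    [[0,0.004,0],0,0],
    [[0,0.01,0],0,0],
    [[0,0.02,0],0,0],
    [[0,0.03,0],0,0],
    [[0,0.03,-0.03],0,0],
    [[0,0.03,-0.03],0,0],
    [[0,0.03,-0.03],0,0],
    [[0,0,0],0,0],
    [[0,0,0],0,0]
  ]
}}

```text
time_s: 13.27
ee_pos: [0.5519, -0.0781, 0.139]
eef_rot: [3.141, -0.003, 0.202]
force: [-0.7, 0.9, -1.0]
grip_width: 0.0009
grip_force: 0.0
```

```bash
python3 st.py; python3 - <<'E'
from h import *
c=snap("top");im=cv2.resize(c["image"][170:320,270:520,::-1],None,fx=3,fy=3);cv2.imwrite("pics/t7.png",im)
E
```

```text
13.2667 tcp fix mm [  -7.6913 -237.2225] 0.13897046505700528 yaw err -0.004182699912111565 F fix [-0.5287  1.0216] -0.9680255504484816
```

View pics/t7.png

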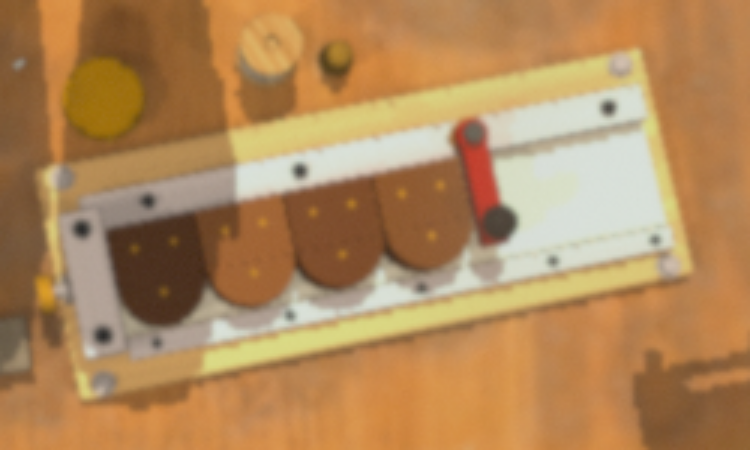

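The crop shows the gate straight across the rail, from the pivot (474,132) to the knob (498,222). The row is tight, the bystanders haven't moved, and the robot is clear.

```bash
python3 -c "
from station import *
print(hand_in())"
```

```text
the job is handed in; nothing more can be done
None
```

I pushed the four blanks home against the end stop as one train, then shut the gate behind them; the job is handed in at about 13 s on the robot's clock, and no verdict was returned.

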